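# Sort the loose parts, then hold up the cleaned splitter in the tongs

### The job

Tidy the cabinet parts: place the loose white jack in the blue jack tray and the loose brass coupler in the yellow coupler tray. Then grip the black tongs by their blue pads, close their yellow tips on the freshly cleaned splitter and lift it with the tongs, at least 8 cm above its stand, never touching the splitter with the robot itself or knocking it off. Finish while still holding it up, still, in the tongs, and leave everything else on the bench where it is.

Things in the scene. Friction and masses are not known exactly. Their poses are not given: they have to be found in the camera images.
- tongs: Black tongs on their side, 195 mm long, 0.09 kg, balancing near the pads: two arms hinged at the rear (-x), sprung open. Origin: underside, midway between the blue grip pads (outer faces); x to the tips, y to the left arm, z up. Pads: 42 mm long (x -21 to 21 mm), z 0 to 30 mm; 61 mm across outside at rest, 45 mm with the tips closed on the splitter. Squeeze the pads along y to close the tips.
- tongs_l: The tongs' left (+y) arm; origin on its hinge, 73 mm behind the tongs' origin, 10 mm to +y. It turns up to 0.15 rad as the pads are squeezed. Spring: about 6 N per pad starts it, 10 N when the tips reach the splitter; the rest of the squeeze presses on the splitter (about half of it).
- tongs_r: The tongs' right (-y) arm; origin on its hinge, 73 mm behind the tongs' origin, 10 mm to -y. It mirrors the left arm (both move together).
- tongs_tip (a point): Midway between the yellow tips: 92 mm ahead (+x) of the tongs' origin, 12 mm above their underside; moves with the tongs. Tips: 34 mm long (x), z 4 to 20 mm. Gap between them: about 62 mm at rest, 48 mm with the pads squeezed to 55 mm outside (good for carrying the tongs open), 26 mm on the splitter.
- splitter: Freshly cleaned dark metal coax splitter with a light top plate, standing on the blue stand; block 40 x 26 x 28 mm (x, y, z), 0.05 kg nominal; origin at the centre of its underside. Brass ports stick out 11 mm from its +x end (two) and -x end (one); the flat +y and -y sides, 26 mm apart, are for the tongs, coming from the -x end.
- stand: Blue drying stand, fixed: base 90 x 70 x 6 mm, with a post 36 x 20 mm (x, y) whose top is 40 mm above the table; origin at the centre of its underside. The splitter rests centred on the post, and overhangs it 3 mm at each y side.
- jack: White data jack, block 32 x 17 x 20 mm (x, y, z) with a black opening at its -x end, lying loose on the table; origin at the centre of its underside.
- coupler: Brass coax coupler: square nut 16 x 15 x 15 mm (x, y, z) in the middle, round barrel 10 mm thick and 38 mm long along x; loose on the table; origin below the centre, at the nut's underside (barrel axis at z 7.5 mm).
- jack_tray: Blue open tray for data jacks, fixed, 150 x 140 mm, 35 mm tall, walls and floor 4 to 5 mm; origin at the centre of its underside. One white jack is already fixed in it along the +x wall (tray x 46 to 64 mm); the rest is free.
- coupler_tray: Yellow open tray for couplers, fixed, same size and origin; one brass coupler is already fixed in it along the +x wall (tray x 46 to 64 mm); the rest is free.
- tape: Bystander: black tape roll, 60 mm across, 18 mm tall, lying flat, leave alone; origin at the underside
- cleaner: Bystander: white spray bottle with red cap and blue label, 48 mm across, 150 mm tall, leave alone; origin at the underside
- screwdriver: Bystander: red-handled screwdriver lying down; origin under its middle, leave alone
- socket: Bystander: white wall socket, 80 x 80 x 34 mm, lying on its back, leave alone; origin at the underside
- cup: Bystander: grey plastic cup, 72 mm across, 80 mm tall, leave alone; origin at the underside
- faceplate: Bystander: white three-port faceplate with black openings, 70 x 45 x 10 mm, lying flat, leave alone; origin at the underside

How it is judged (in metres and radians):
On the way, in this order (a step that is already met when the one before it is completed fails the run):
1. the loose jack lies in the blue tray and the loose coupler in the yellow tray, both let go (x of jack in the frame of jack_tray between -0.071 and 0.071 m and y of jack in the frame of jack_tray between -0.066 and 0.066 m and z of jack in the frame of jack_tray below 0.03 m and contact force between the fingers and jack below 0.1 N and linear speed of each of jack, coupler below 0.05 m/s and x of coupler in the frame of coupler_tray between -0.071 and 0.071 m and y of coupler in the frame of coupler_tray between -0.066 and 0.066 m and z of coupler in the frame of coupler_tray below 0.03 m and contact force between the fingers and coupler below 0.1 N), for 0.2 s.
2. the splitter is pinched between both tong tips and lifted off its stand, the fingers holding the tongs (height (world z) of splitter above 0.1 m and height (world z) of tongs above 0.05 m and contact force between each of tongs_l, tongs_r and splitter above 0.5 N and contact force between the fingers and tongs above 2 N and distance between splitter and tongs_tip below 0.045 m and contact force between each of the arm, the fingers and splitter below 0.1 N), for 0.2 s.
At the end, for the whole second after the job is handed in: Jack and coupler lie in their own trays, let go; the splitter hangs still (under 0.03 m/s), underside over 0.10 m above the table, pressed by both tong arms (over 0.5 N) within 45 mm of the tips' midpoint, untouched by the robot; fingers press the tongs (over 2 N), origin above 0.05 m (all of step 1 and all of step 2 and linear speed of splitter below 0.03 m/s); the arm keeps its last pose, push and grip.
It fails at once if the robot itself touches the splitter (contact force between any of the arm, the fingers and splitter above 0.5 N).
It fails at once if the splitter falls or is knocked off its stand (height (world z) of splitter below 0.03 m or angle between splitter's own z axis and vertical above 0.7 rad).
It fails at once if a bystander is moved by more than 3 cm (distance of any of tape, cleaner, screwdriver, socket, cup, faceplate from where it was at the start of the episode above 0.03 m).
It also fails if it takes over 67 s, if anything falls off the work surface, if the arm or the gripper's body presses on something with over 40 N, if the wrist force passes 120 N, or if a joint passes its speed limit or range.

### The arm

A 6-joint arm with a two-finger parallel gripper is mounted at the origin on the work surface. World frame = base frame: x ahead of the robot, y to its left, z up, the work surface at z = 0. Lengths are in mm, angles in rad, forces in N, time in s.
With the tool pointing down it reaches from about 275 to 850 mm from the base axis. Payload 5.2 kg.
Tool frame: the origin (TCP) lies at the centre of the arm's flange, where the gripper is bolted on; the fingertips stand 173 mm ahead of it and the grasp point (between the pads) lies 155 mm ahead of it; z points along the fingers, y is the direction in which the jaws open and shut (so a half turn about z gives the same grasp; the last joint's range is limited). The gripper opens to 85 mm and grips with 20 to 120 N. Pads are 22 mm wide; open, the fingers measure 114 mm over their backs; the gripper's body (76 mm by 85 mm) begins 54 mm behind the grasp point. The pads swing forward as they close: fully open they stand 13 mm farther back than shut.
Start: joints at [1.031, 0.259, 1.535, -0, 1.348, -0.203], TCP at [181.737, 519.113, 404.71] pointing down, gripper open.
Joint ranges: [-3.14, 3.14], [-0.91, 2.08], [0.19, 2.58], [-1.22, 4.36], [0.22, 2.71], [-3.12, 3.12]. Speed limits (rad/s): [2.57, 2.57, 3.14, 3.14, 3.14, 3.14].

### API

Orientations are given as [roll, pitch, yaw] about the fixed x, y, z axes, in that order (R = Rz(yaw) Ry(pitch) Rx(roll)).
In Python, from bench import env, vision, ticket gives the robot as it stands. The module is installed in compiled form; this text tells all that it offers.
- The arm moves only by the shell command python3 -m handwheel 'ROWS'. ROWS is JSON, a list of rows, each a list of 5 numbers: the finger opening in cm, from 0 to 8.54, then the shift along the tool's x, y, z in cm, then the turn about the tool's z in degrees. A call has 1 to 10 rows; each row is the pose to reach, as a shift and turn from the pose commanded when the call began, along the tool's axes at that moment; what a row does not reach only later rows make up. A row lasts 1/10 s, in which the tool goes at most 50 mm and 8.59 degrees, less where a joint would pass 70% of its speed; a pose out of reach is approached as far as the arm can. A call with a gripper value outside its range is refused whole. The fingers move at their own pace and stop on an object; the grip force is fixed at half the most. Time passes only in rows, so rows that repeat a pose let the fingers close. It gives the time, the measured TCP pose, the force and the opening at its end, in the units of the state.
- env.read_state(): the state, without advancing time (a new reading comes with each control period).
- vision.get_image(name): name is "scene" or "top"; returns a dict with "color" (480x640x3 uint8, red, green, blue), "depth" (480x640 float32, mm along the optical axis (not along the pixel's ray), 0 where there is no reading), "fx", "fy", "cx", "cy" (pixels), "dist_coeffs" ([k1, k2, p1, p2, k3] as OpenCV has them; the pictures are not rectified), "R" (3x3) and "t" (3): a world point X has camera coordinates R X + t. Camera axes: x right, y down, z forward; pixel columns grow to the right and rows downward; lengths in mm; the calibration is good to about 2 mm. A picture is of the moment at which its call begins.
- ticket.sign_off(): hands the job in, once; it reports no verdict.
The state is a dict: "time": time; "joint_positions": joint angles; "joint_velocities": joint speeds; "tau": joint torques, N m; "eef_pos": TCP position; "ee_rot": TCP orientation; "wrist_force": force on the tool from outside, world axes, zero at the start; "wrist_torque": the same for the moment, N m; "finger_gap": finger opening in mm.
Only numpy, scipy, OpenCV 4.12 (cv2) and the standard library are available. Lean on these libraries where they do the work, as an engineer would, in place of code of your own. Each camera call takes 0.05 s, during which the arm holds its last target. There are 200 camera calls.

## Working session

There is one attempt and no reset: what is moved stays moved. The work goes in short steps, Python scripts to look and compute and a shell command to move; the robot and the scene stay as the last step left them, time stands still between calls to the robot, and variables do not carry over. Pictures are saved under pics/ and viewed, about 8 in all and at most 12, crops included, and the job is handed in when it is done.

```bash
mkdir -p pics
cat > h.py <<'E'
import numpy as np, cv2, pickle
from bench import env, vision, ticket
def snap(name,tag):
    im=vision.get_image(name); pickle.dump(im,open(f'pics/{tag}.pkl','wb'))
    cv2.imwrite(f'pics/{tag}.png',im['color'][:,:,::-1]); return im
def load(tag): return pickle.load(open(f'pics/{tag}.pkl','rb'))
def world(im,u,v,z=None):
    """pixel -> world; by depth, or on plane z"""
    K=np.array([[im['fx'],0,im['cx']],[0,im['fy'],im['cy']],[0,0,1]])
    p=cv2.undistortPoints(np.array([[[u,v]]],float),K,np.array(im['dist_coeffs'],float))[0,0]
    R=np.array(im['R']);t=np.array(im['t']); d=np.array([p[0],p[1],1])
    if z is None: return R.T@(d*im['depth'][int(round(v)),int(round(u))]-t)
    c=-R.T@t; r=R.T@d; return c+r*(z-c[2])/r[2]
def proj(im,X):
    K=np.array([[im['fx'],0,im['cx']],[0,im['fy'],im['cy']],[0,0,1]])
    return cv2.projectPoints(np.array(X,float).reshape(-1,1,3),cv2.Rodrigues(np.array(im['R']))[0],np.array(im['t'],float),K,np.array(im['dist_coeffs'],float))[0][:,0]
def crop(tag,u0,v0,u1,v1,out,s):
    c=cv2.imread(f'pics/{tag}.png')[v0:v1,u0:u1]
    cv2.imwrite(f'pics/{out}.png',cv2.resize(c,None,fx=s,fy=s,interpolation=cv2.INTER_CUBIC))
E
python3 - <<'E'
from h import *
for n in('top','scene'):
    im=snap(n,n+'0'); print(n,im['fx'],-np.array(im['R']).T@im['t'],np.array(im['R']).round(2).tolist())
s=env.read_state(); print({k:np.round(v,3).tolist() for k,v in s.items()})
E
```

```text
top 436.2799092141857 [415.71294729  18.96324568 984.22439138] [[0.02, -1.0, 0.03], [-0.99, -0.02, -0.15], [0.15, -0.02, -0.99]]
scene 565.5105671904727 [1253.46604831  359.22806242  859.97597832] [[-0.45, 0.89, 0.01], [0.64, 0.33, -0.7], [-0.63, -0.31, -0.72]]
{'time': 0.1, 'joint_positions': [1.031, 0.259, 1.536, -0.0, 1.348, -0.203], 'joint_velocities': [0.001, -0.002, -0.001, -0.002, 0.0, 0.001], 'tau': [0.002, -44.697, -29.125, -0.0, 0.006, -0.0], 'eef_pos': [181.629, 518.954, 403.95], 'ee_rot': [-3.14, -0.0, 2.805], 'wrist_force': [0.23, 1.146, -0.34], 'wrist_torque': [-0.042, -0.005, 0.047], 'finger_gap': 85.202}
```

View pics/top0.png

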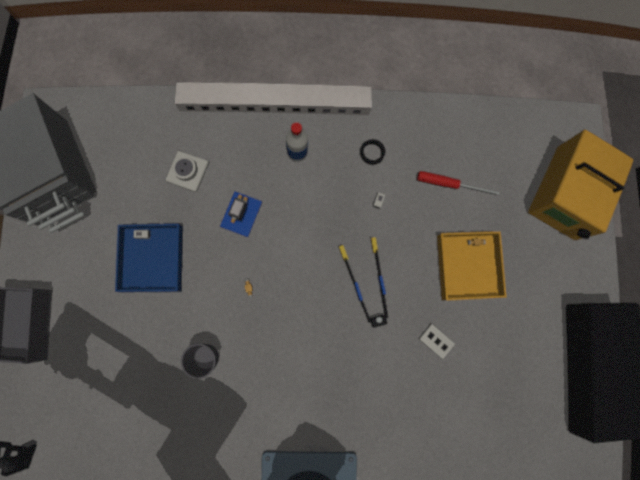

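View pics/scene0.png

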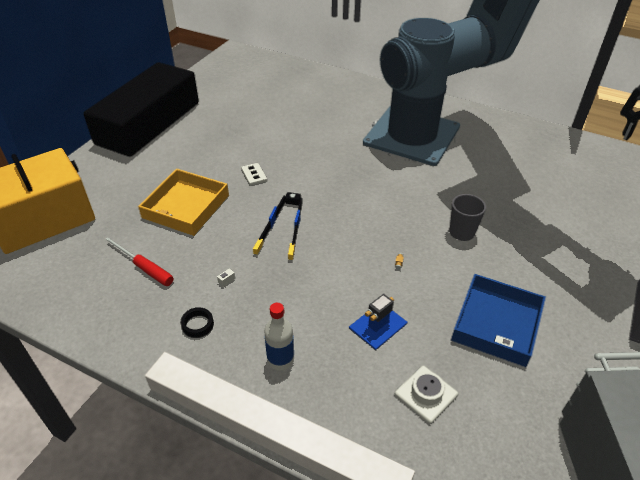

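The top picture shows the coupler at about (248,287), the jack at (379,200), the stand and splitter at (240,211), and the tongs with hinge (378,321), pads (359,290)/(382,285) and tips (343,252)/(375,243). The blue tray is at (149,258) and the yellow one at (473,266). The scene view agrees. I'll enlarge the key parts.

Run:
```python
from h import *
a=cv2.imread('pics/top0.png'); b=cv2.imread('pics/scene0.png')
def c(i,u,v,w,s): return cv2.resize(i[v:v+int(w*.75),u:u+w],(400,300),interpolation=cv2.INTER_CUBIC)
m=np.vstack([np.hstack([c(a,200,180,80,5),c(a,320,230,133,3)]),np.hstack([c(a,340,180,40*2,5),c(a,220,265,80,5)])])
cv2.imwrite('pics/m.png',m)
m=np.vstack([np.hstack([c(b,340,285,80,5),c(b,240,180,120,3)]),np.hstack([c(b,200,250,80,5),c(b,370,235,80,5)])])
cv2.imwrite('pics/m2.png',m)
```

```text
(no output)
```

View pics/m.png

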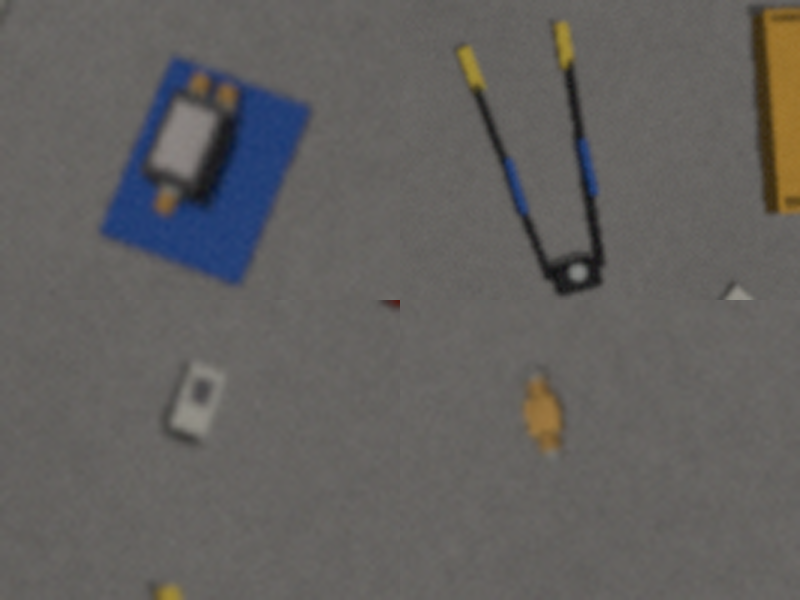

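View pics/m2.png

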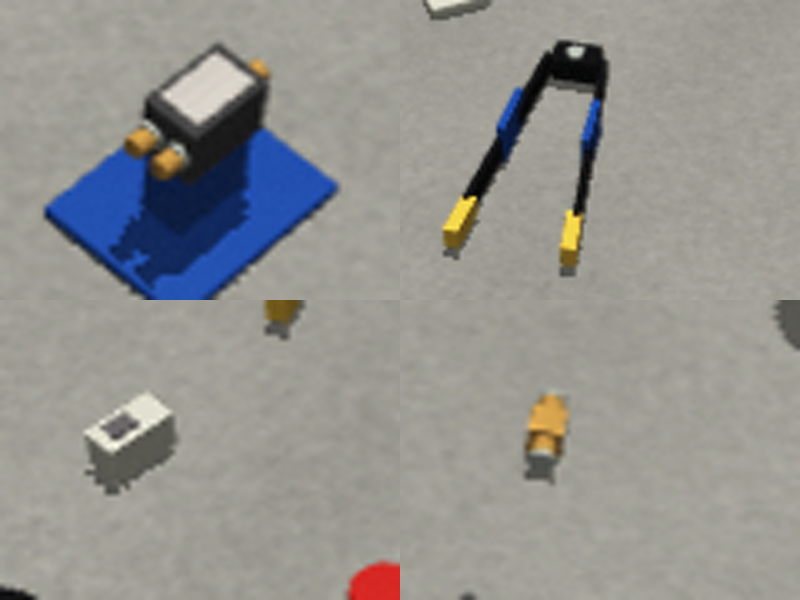

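The crops show splitter, jack, coupler and tongs clearly in both views, and the corner pixels are readable. The tongs point away from the robot and the splitter's single port faces it. Next I compute the poses.

Run:
```python
from h import *
T=load('top0');S=load('scene0')
def rep(n,im,pts,z,f):
    P=[world(im,*f(*p),z)[:2] for p in pts]
    print(n,np.round(P).astype(int).tolist(),'mean',np.mean(P,0).round(1),'edge',[(round(float(np.linalg.norm(P[(i+1)%len(P)]-P[i]))),round(float(np.degrees(np.arctan2(*(P[(i+1)%len(P)]-P[i])[::-1]))),1)) for i in range(len(P))])
    return P
rep('stand T',T,[(175,57),(311,105),(240,285),(100,235)],6,lambda x,y:(200+x/5-.4,180+y/5-.4))
rep('split S',S,[(220,43),(268,72),(196,130),(147,97)],68,lambda x,y:(340+x/5-.4,285+y/5-.4))
rep('jack T',T,[(193,62),(226,72),(207,140),(174,132)],20,lambda x,y:(340+x/5-.4,180+y/5-.4))
rep('jack S',S,[(150,93),(174,111),(110,150),(86,132)],20,lambda x,y:(200+x/5-.4,250+y/5-.4))
rep('coup T',T,[(137,72),(150,155)],10,lambda x,y:(220+x/5-.4,265+y/5-.4))
rep('coup S',S,[(152,96),(140,160)],9,lambda x,y:(370+x/5-.4,235+y/5-.4))
fT=lambda x,y:(320+x/3.008-.4,230+y/3.03-.4)
rep('tong T pads (l near,l far,r far,r near)',T,[(523,212),(508,157),(583,139),(592,194)],30,lambda x,y:fT(x-400,y))
rep('tips T (l far out, r far out)',T,[(464,46),(562,22)],20,lambda x,y:fT(x-400,y))
rep('tips T (l near, r near)',T,[(477,89),(568,66)],20,lambda x,y:fT(x-400,y))
fS=lambda x,y:(240+x/3.333-.4,180+y/3.333-.4)
rep('pads S outer top (l far, l near | r)',S,[(186,130-0),(200,100)],30,lambda x,y:fS(x,y))
rep('tray J',T,[(117,225),(182,224),(181,291),(116,291)],35,lambda x,y:(x,y))
rep('tray C',T,[(439,233),(502,231),(507,298),(443,300)],35,lambda x,y:(x,y))
# colour masks with depth in both views
for n,im in(('T',T),('S',S)):
    hsv=cv2.cvtColor(im['color'],cv2.COLOR_RGB2HSV)
    for nm,lo,hi in(('blue',(105,120,40),(130,255,255)),('yellow',(20,130,60),(35,255,255)),('orange',(8,100,60),(22,255,255))):
        k=cv2.inRange(hsv,lo,hi); N,L,st,ce=cv2.connectedComponentsWithStats(k)
        for i in range(1,N):
            if 12<st[i,4]<5000:
                v,u=np.where(L==i); Z=np.array([world(im,a,b) for a,b in zip(u,v)])
                print(n,nm,st[i,4],ce[i].round(1),'med',np.median(Z,0).round(),'zmax',Z[:,2].max().round())
```

```text
stand T [[679, 182], [657, 119], [573, 148], [595, 213]] mean [625.8 165.5] edge [(67, -108.7), (89, 160.9), (68, 71.5), (90, -19.8)]
split S [[601, 164], [606, 185], [642, 172], [637, 151]] mean [621.4 168. ] edge [(21, 77.2), (39, -19.3), (22, -105.2), (38, 159.1)]
jack T [[680, -148], [676, -163], [644, -154], [647, -139]] mean [ 661.9 -151. ] edge [(16, -105.8), (33, 164.2), (16, 77.5), (34, -15.2)]
jack S [[643, -149], [647, -135], [676, -146], [673, -160]] mean [ 659.9 -147.9] edge [(14, 74.7), (31, -20.7), (14, -104.5), (31, 159.7)]
coup T [[476, 145], [440, 138]] mean [458.1 141.5] edge [(37, -169.0), (37, 11.0)]
coup S [[436, 139], [473, 148]] mean [454.4 143.4] edge [(38, 13.9), (38, -166.1)]
tong T pads (l near,l far,r far,r near) [[435, -106], [474, -95], [488, -150], [449, -157]] mean [ 461.6 -126.9] edge [(41, 15.8), (57, -75.8), (40, -170.7), (52, 105.1)]
tips T (l far out, r far out) [[556, -63], [576, -136]] mean [566.1 -99.7] edge [(76, -75.1), (76, 104.9)]
tips T (l near, r near) [[525, -73], [543, -141]] mean [ 533.8 -106.8] edge [(70, -74.9), (70, 105.1)]
pads S 
[... 3826 characters left out ...]
.2] med [544. -64.  20.] zmax 860.0
S orange 538 [631.9  20.5] med [-594.  440.  178.] zmax 860.0
S orange 637 [195.7  38.8] med [-1382. -1827.  -691.] zmax 860.0
S orange 1536 [606.7 114.5] med [-736.  483. -203.] zmax 860.0
S orange 46 [635.9 106.5] med [-844.  573. -203.] zmax 860.0
S orange 171 [635.1 134.6] med [-649.  590. -204.] zmax 296.0
S orange 3733 [184.  201.1] med [ 509. -363.   10.] zmax 860.0
S orange 55 [258.  248.1] med [ 567. -132.   14.] zmax 24.0
S orange 32 [290.6 255.7] med [553. -60.  13.] zmax 22.0
S orange 73 [399.1 259.4] med [458. 144.  14.] zmax 860.0
S orange 25 [367.5 312.9] med [648. 153.  57.] zmax 61.0
S orange 26 [372.9 317.3] med [653. 166.  57.] zmax 61.0
```

Averaging the two views gives:

| Item | Position (mm) | Yaw |
|---|---|---|
| Splitter | (623, 167) | −19.5° |
| Jack | (661, −149.5) | −17° |
| Coupler | (457, 142.5) | 12.5° |
| Tongs | (461, −125.5) | 15° |
| Blue tray | (517, 363) | – |
| Yellow tray | (514, −360) | – |

The coupler goes first.

```bash
cat >> h.py <<'E'
def plan(x,y,z,yaw):
    """shift (cm, tool axes) and turn (deg) from the present pose to a world TCP pose pointing down"""
    from scipy.spatial.transform import Rotation as Ro
    s=env.read_state(); R=Ro.from_euler('xyz',s['ee_rot'])
    d=R.inv().apply(np.array([x,y,z])-s['eef_pos'])/10
    w=np.degrees((R.inv()*Ro.from_euler('xyz',[180,0,yaw],degrees=True)).as_rotvec())
    print('shift',d.round(2),'turn',w.round(2),'steps',round(np.linalg.norm(d)/5,1))
E
python3 -c "
from h import *
plan(457,142.5,280,192.5)"
```

```text
shift [-38.43 -26.41  12.43] turn [ -0.08  -0.04 -31.8 ] steps 9.7
```

```bash
python3 -m handwheel '[[8.5,-38.43,-26.41,12.43,-31.8],[8.5,-38.43,-26.41,12.43,-31.8],[8.5,-38.43,-26.41,12.43,-31.8],[8.5,-38.43,-26.41,12.43,-31.8],[8.5,-38.43,-26.41,12.43,-31.8],[8.5,-38.43,-26.41,12.43,-31.8],[6,-38.43,-26.41,12.43,-31.8],[5,-38.43,-26.41,12.43,-31.8],[5,-38.43,-26.41,12.43,-31.8],[5,-38.43,-26.41,12.43,-31.8]]'
python3 -m handwheel '[[5,0,0,0,0],[5,0,0,0,0],[5,0,0,0,0],[5,0,0,0,0]]'
python3 -c "
from h import *
plan(457,142.5,177,192.5)"
```

```text
time: 1.1
eef_pos: [456.7, 142.6, 280.3]
ee_rot: [3.141, -0.0, -2.924]
wrist_force: [1.0, 0.6, 0.4]
finger_gap: 50.1
time: 1.5
eef_pos: [455.2, 145.7, 281.2]
ee_rot: [3.141, 0.0, -2.921]
wrist_force: [-0.4, 1.3, -0.3]
finger_gap: 50.0
shift [-0.11 -0.35 10.42] turn [0.01 0.   0.12] steps 2.1
```

```bash
python3 -m handwheel '[[5,-0.1,-0.35,5,0],[5,-0.1,-0.35,9,0],[5,-0.1,-0.35,10.4,0],[5,-0.1,-0.35,10.4,0],[5,-0.1,-0.35,10.4,0],[5,-0.1,-0.35,10.4,0]]'
python3 - <<'E'
from h import *
plan(457,142.5,177,192.5)
im=snap('scene','s1'); crop('s1',330,190,470,295,'s1c',5)
plan(457,142.5,177,192.5)
E
```

```text
time: 2.1
eef_pos: [458.3, 141.9, 178.3]
ee_rot: [-3.141, 0.003, -2.922]
wrist_force: [-0.0, 0.8, 0.1]
finger_gap: 50.1
shift [0.11 0.09 0.13] turn [-0.02  0.16  0.07] steps 0.0
shift [0.12 0.1  0.14] turn [-0.03  0.18  0.06] steps 0.0
```

View pics/s1c.png

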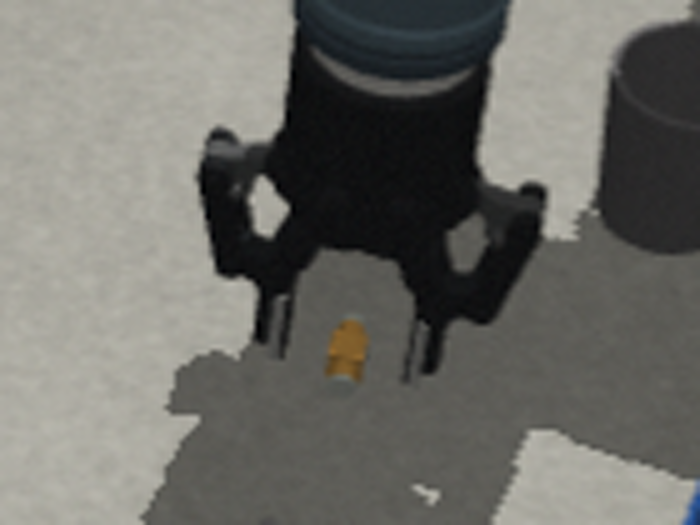

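The coupler, at crop (347,350), sits centred between the pads. I close and lift.

```bash
python3 -m handwheel '[[0.5,0,0,0.1,0],[0.5,0,0,0.1,0],[0.5,0,0,0.1,0],[0.5,0,0,0.1,0],[0.5,0,0,0.1,0],[0.5,0,0,0.1,0],[0.5,0,0,0.1,0],[0.5,0,0,0.1,0]]'
python3 -m handwheel '[[0.5,0,0,-4,0],[0.5,0,0,-8,0],[0.5,0,0,-10,0],[0.5,0,0,-10,0]]'
python3 -c "
from h import *
plan(505,-360,278,182)"
```

```text
time: 2.95
eef_pos: [458.0, 141.2, 176.7]
ee_rot: [-3.142, 0.001, -2.924]
wrist_force: [-1.5, 0.2, 5.8]
finger_gap: 13.3
time: 3.35
eef_pos: [459.0, 141.3, 279.2]
ee_rot: [-3.141, 0.007, -2.923]
wrist_force: [1.0, -0.0, 0.1]
finger_gap: 13.0
shift [  6.35 -49.94   0.13] turn [-0.02  0.4  10.5 ] steps 10.1
```

```bash
python3 -m handwheel '[[0.5,6.35,-49.94,0.1,10.5],[0.5,6.35,-49.94,0.1,10.5],[0.5,6.35,-49.94,0.1,10.5],[0.5,6.35,-49.94,0.1,10.5],[0.5,6.35,-49.94,0.1,10.5],[0.5,6.35,-49.94,0.1,10.5],[0.5,6.35,-49.94,0.1,10.5],[0.5,6.35,-49.94,0.1,10.5],[0.5,6.35,-49.94,0.1,10.5],[0.5,6.35,-49.94,0.1,10.5]]'
python3 -m handwheel '[[0.5,0,0,0,0],[0.5,0,0,0,0],[0.5,0,0,0,0],[0.5,0,0,0,0]]'
python3 -c "
from h import *
plan(505,-360,187,182)"
```

```text
time: 4.35
eef_pos: [502.9, -358.6, 273.3]
ee_rot: [3.14, -0.001, -3.107]
wrist_force: [1.1, 0.6, -0.3]
finger_gap: 12.8
time: 4.75
eef_pos: [503.5, -355.0, 274.5]
ee_rot: [3.14, -0.001, -3.105]
wrist_force: [-0.8, 0.5, -1.1]
finger_gap: 13.3
shift [-0.14 -0.52  8.75] turn [ 0.08 -0.05  0.09] steps 1.8
```

```bash
python3 -m handwheel '[[0.5,0,-0.5,4,0],[0.5,0,-0.5,7.5,0],[0.5,0,-0.5,8.8,0],[0.5,0,-0.5,8.8,0],[0.5,0,-0.5,8.8,0],[3.5,0,-0.5,8.8,0],[4,0,-0.5,8.8,0],[4,0,-0.5,8.8,0],[4,0,-0.5,8.8,0]]'
python3 -m handwheel '[[4,0,0,-4,0],[4,0,0,-8,0],[4,0,0,-10,0],[4,0,0,-10,0]]'
python3 - <<'E'
from h import *
im=snap('top','t2')
plan(661,-149.5,280,163)
h=cv2.cvtColor(load('scene0')['color'],cv2.COLOR_RGB2HSV)
E
```

```text
time: 5.65
eef_pos: [503.9, -361.9, 187.7]
ee_rot: [-3.141, 0.001, -3.107]
wrist_force: [0.4, -0.1, 0.2]
finger_gap: 39.8
time: 6.05
eef_pos: [504.6, -362.6, 291.1]
ee_rot: [-3.136, 0.005, -3.107]
wrist_force: [-0.2, 0.2, -0.1]
finger_gap: 40.2
shift [-16.43  20.69   0.85] turn [-0.14  0.17 19.  ] steps 5.3
```

```bash
python3 -m handwheel '[[5,-16.43,20.69,0.85,19],[5,-16.43,20.69,0.85,19],[5,-16.43,20.69,0.85,19],[5,-16.43,20.69,0.85,19],[5,-16.43,20.69,0.85,19],[5,-16.43,20.69,0.85,19],[5,-16.43,20.69,0.85,19],[5,-16.43,20.69,0.85,19],[5,-16.43,20.69,0.85,19],[5,-16.43,20.69,0.85,19]]'
python3 -c "
from h import *
plan(661,-149.5,178,163)"
```

```text
time: 7.1
eef_pos: [659.9, -150.8, 278.2]
ee_rot: [-3.141, -0.001, 2.843]
wrist_force: [0.2, -0.9, -0.0]
finger_gap: 49.7
shift [-0.07  0.16 10.02] turn [-0.02 -0.04 -0.12] steps 2.0
```

```bash
python3 -m handwheel '[[5,-0.1,0.15,5,0],[5,-0.1,0.15,9,0],[5,-0.1,0.15,10,0],[5,-0.1,0.15,10,0],[5,-0.1,0.15,10,0]]'
python3 - <<'E'
from h import *
plan(661,-149.5,178,163)
im=snap('scene','s2')
im0=cv2.imread('pics/s2.png'); r=lambda a,b,c,d:cv2.resize(im0[b:d,a:c],(400,300),interpolation=cv2.INTER_CUBIC)
cv2.imwrite('pics/s2c.png',np.hstack([r(180,205,280,280),r(130,160,230,235)]))
E
```

```text
time: 7.6
eef_pos: [662.8, -149.0, 180.4]
ee_rot: [-3.141, 0.003, 2.844]
wrist_force: [0.1, 0.8, 1.0]
finger_gap: 50.3
shift [ 0.16 -0.1   0.24] turn [-0.02  0.16 -0.05] steps 0.1
```

View pics/s2c.png

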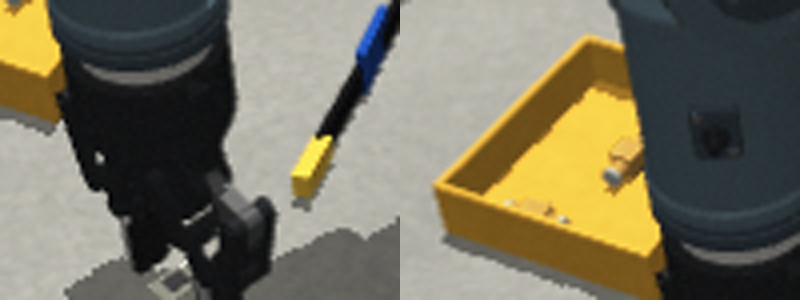

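The coupler lies loose in the yellow tray at right-crop (625,160), and the jack is between the fingers at left-crop (175,280). I close and lift.

```bash
python3 -m handwheel '[[0.5,0,0,0.1,0],[0.5,0,0,0.1,0],[0.5,0,0,0.1,0],[0.5,0,0,0.1,0],[0.5,0,0,0.1,0],[0.5,0,0,0.1,0],[0.5,0,0,0.1,0],[0.5,0,0,0.1,0]]'
python3 -m handwheel '[[0.5,0,0,-4,0],[0.5,0,0,-9,0],[0.5,0,0,-13,0],[0.5,0,0,-14,0],[0.5,0,0,-14,0]]'
python3 -c "
from h import *
plan(505,363,320,182)"
```

```text
time: 8.45
eef_pos: [662.7, -148.1, 179.2]
ee_rot: [-3.141, 0.003, 2.845]
wrist_force: [-0.9, 0.9, 5.8]
finger_gap: 15.4
time: 8.95
eef_pos: [662.5, -148.0, 320.3]
ee_rot: [-3.141, 0.005, 2.845]
wrist_force: [-0.6, -0.2, -0.7]
finger_gap: 15.5
shift [30.   44.27 -0.15] turn [ -0.07   0.29 -18.99] steps 10.7
```

```bash
python3 -m handwheel '[[0.5,30,44.3,-0.1,-19],[0.5,30,44.3,-0.1,-19],[0.5,30,44.3,-0.1,-19],[0.5,30,44.3,-0.1,-19],[0.5,30,44.3,-0.1,-19],[0.5,30,44.3,-0.1,-19],[0.5,30,44.3,-0.1,-19],[0.5,30,44.3,-0.1,-19],[0.5,30,44.3,-0.1,-19],[0.5,30,44.3,-0.1,-19]]'
python3 -m handwheel '[[0.5,0,0,0,0],[0.5,0,0,0,0],[0.5,0,0,0,0],[0.5,0,0,0,0]]'
python3 -c "
from h import *
plan(505,363,188,182)"
```

```text
time: 9.95
eef_pos: [513.4, 331.4, 315.7]
ee_rot: [-3.14, -0.004, -3.107]
wrist_force: [0.5, 0.5, -1.2]
finger_gap: 15.4
time: 10.35
eef_pos: [515.5, 328.4, 317.5]
ee_rot: [-3.141, -0.001, -3.109]
wrist_force: [-0.6, 0.5, -0.6]
finger_gap: 15.6
shift [ 0.92  3.5  12.95] turn [-0.05 -0.08 -0.11] steps 2.7
```

```bash
python3 -m handwheel '[[0.5,0.9,3.5,3,0],[0.5,0.9,3.5,8,0],[0.5,0.9,3.5,11,0],[0.5,0.9,3.5,12.9,0],[0.5,0.9,3.5,12.9,0],[0.5,0.9,3.5,12.9,0],[3.5,0.9,3.5,12.9,0],[4,0.9,3.5,12.9,0],[4,0.9,3.5,12.9,0],[4,0.9,3.5,12.9,0]]'
python3 -m handwheel '[[4,0,0,-4,0],[4,0,0,-9,0],[4,0,0,-13,0],[8.5,0,0,-14,0],[8.5,0,0,-14,0]]'
python3 - <<'E'
from h import *
plan(461,-125.5,330,195)
E
```

```text
time: 11.35
eef_pos: [505.0, 364.6, 190.3]
ee_rot: [3.141, 0.001, -3.107]
wrist_force: [-1.2, -0.2, 0.4]
finger_gap: 39.9
time: 11.85
eef_pos: [505.1, 364.9, 332.1]
ee_rot: [3.139, 0.005, -3.106]
wrist_force: [-0.3, 0.2, -1.0]
finger_gap: 67.7
shift [  6.14 -48.85   0.08] turn [  0.09   0.29 -12.98] steps 9.8
```

```bash
python3 -m handwheel '[[8.5,6.1,-48.85,0,-13],[8.5,6.1,-48.85,0,-13],[8.5,6.1,-48.85,0,-13],[8.5,6.1,-48.85,0,-13],[8.5,6.1,-48.85,0,-13],[8.5,6.1,-48.85,0,-13],[8.5,6.1,-48.85,0,-13],[8.5,6.1,-48.85,0,-13],[8.5,6.1,-48.85,0,-13],[8.5,6.1,-48.85,0,-13]]'
python3 -m handwheel '[[8.5,0,0,0,0],[8.5,0,0,0,0],[8.5,0,0,0,0],[8.5,0,0,0,0]]'
python3 - <<'E'
from h import *
snap('scene','s3'); crop('s3',160,130,560,380,'s3c',2)
plan(461,-125.5,240,195)
E
```

```text
time: 12.85
eef_pos: [459.6, -127.8, 327.5]
ee_rot: [3.139, -0.003, -2.88]
wrist_force: [0.9, 0.5, 0.5]
finger_gap: 84.9
time: 13.25
eef_pos: [460.8, -124.3, 328.8]
ee_rot: [3.14, -0.001, -2.878]
wrist_force: [0.3, 0.6, 0.8]
finger_gap: 84.9
shift [ 0.01 -0.12  8.9 ] turn [ 0.05 -0.04  0.13] steps 1.8
```

View pics/s3c.png

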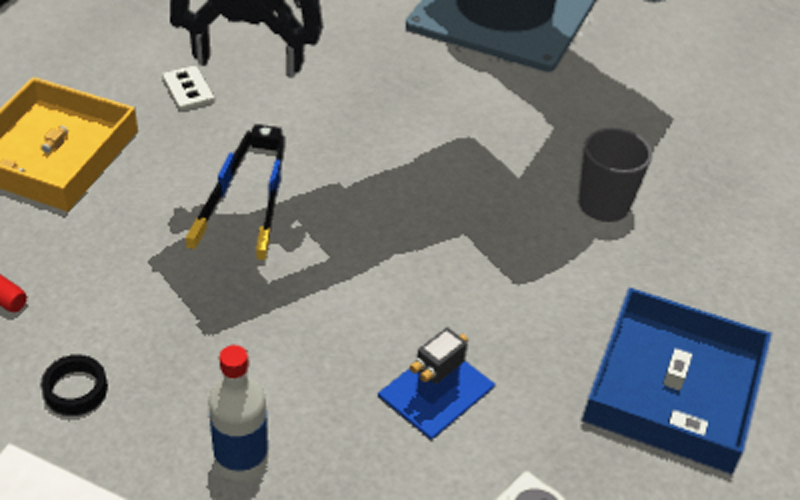

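Both parts lie loose in their trays (coupler at crop (55,138), jack at (678,368)), and the tongs are undisturbed. I descend over the pads.

```bash
python3 -m handwheel '[[8.5,0,-0.1,5,0.1],[8.5,0,-0.1,9,0.1],[8.5,0,-0.1,12,0.1],[8.5,0,-0.1,14,0.1],[8.5,0,-0.1,15,0.1],[8.5,0,-0.1,15.5,0.1],[8.5,0,-0.1,15.7,0.1],[8.5,0,-0.1,15.7,0.1],[8.5,0,-0.1,15.7,0.1]]'
python3 - <<'E'
from h import *
snap('scene','s4'); snap('top','t4'); crop('s4',220,160,340,250,'s4c',5)
plan(461,-125.5,172,195)
E
```

```text
time: 14.2
eef_pos: [461.6, -126.9, 173.3]
ee_rot: [-3.14, 0.001, -2.881]
wrist_force: [0.4, 0.6, -0.8]
finger_gap: 85.0
shift [0.01 0.15 0.12] turn [-0.07  0.07 -0.1 ] steps 0.0
```

View pics/s4c.png

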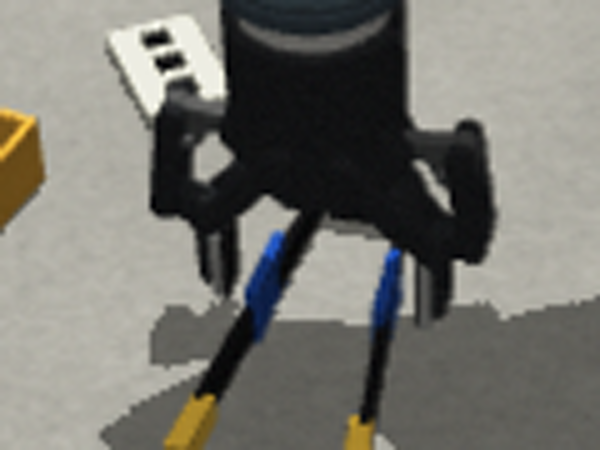

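The fingers (crop x≈220 and 432) straddle both blue pads with room on each side. I close to the carrying width.

```bash
python3 -m handwheel '[[7,0,0.05,0.1,0],[6.5,0,0.05,0.1,0],[6.2,0,0.05,0.1,0],[6,0,0.05,0.1,0],[5.8,0,0.05,0.1,0],[5.6,0,0.05,0.1,0],[5.5,0,0.05,0.1,0],[5.5,0,0.05,0.1,0],[5.5,0,0.05,0.1,0],[5.5,0,0.05,0.1,0]]'
python3 -m handwheel '[[5.5,0,0,-0.5,0],[5.5,0,0,-1.5,0],[5.5,0,0,-3,0],[5.5,0,0,-3,0],[5.5,0,0,-3,0]]'
python3 - <<'E'
from h import *
snap('scene','s5'); snap('top','t5'); 
a=cv2.imread('pics/s5.png')[150:270,220:380];b=cv2.imread('pics/t5.png')[215:335,310:470]
cv2.imwrite('pics/s5c.png',np.hstack([cv2.resize(i,(400,300),interpolation=cv2.INTER_CUBIC) for i in(a,b)]))
E
```

```text
time: 15.3
eef_pos: [461.5, -126.7, 172.5]
ee_rot: [-3.14, 0.001, -2.881]
wrist_force: [-1.9, -0.1, 11.4]
finger_gap: 55.2
time: 15.8
eef_pos: [461.1, -126.3, 201.6]
ee_rot: [-3.141, 0.001, -2.881]
wrist_force: [0.3, 0.3, -1.4]
finger_gap: 54.9
```

View pics/s5c.png

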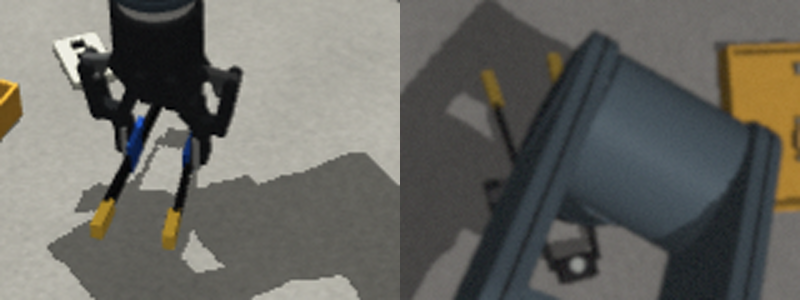

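The tongs are held and lifted, tips open and level at left-crop (103,218)/(171,228). Next I measure the tips relative to the TCP.

Run:
```python
from h import *
s=env.read_state(); print(s['eef_pos'],np.degrees(s['ee_rot']))
for n,tag in(('T0','top0'),('S0','scene0'),('T','t5'),('S','s5')):
    im=load(tag); hsv=cv2.cvtColor(im['color'],cv2.COLOR_RGB2HSV)
    k=cv2.inRange(hsv,(14,120,50),(36,255,255)); N,L,st,ce=cv2.connectedComponentsWithStats(k)
    for i in range(1,N):
        if 20<st[i,4]<300:
            v,u=np.where(L==i); ok=im['depth'][v,u]>0
            Z=np.array([world(im,a,b) for a,b in zip(u[ok],v[ok])]); m=np.median(Z,0)
            if not(500<m[0]<620 and -180<m[1]<0): continue
            top=Z[abs(Z[:,2]-np.percentile(Z[:,2],90))<5]
            print(n,len(Z),'top centre',top.mean(0).round(1),'x range',np.percentile(top[:,0],[5,95]).round(),len(top))
im=load('scene0'); print('splitter plate S',[world(im,340+x/5-.4,285+y/5-.4).round(1).tolist() for x,y in((208,87),(190,100),(225,75))])
im=load('top0'); print('splitter plate T',[world(im,200+x/5-.4,180+y/5-.4).round(1).tolist() for x,y in((185,138),(190,125),(180,150))])
```

```text
[ 460.74943213 -126.13285172  200.96378179] [ 1.79966858e+02 -3.52410072e-02 -1.65098949e+02]
T0 64 top centre [ 558.3 -137.3   20.1] x range [544. 571.] 61
T0 68 top centre [540.2 -68.8  19.8] x range [527. 554.] 57
S0 100 top centre [ 558.5 -134.9   20.6] x range [543. 573.] 59
S0 83 top centre [538.8 -65.4  20.4] x range [524. 554.] 58
T 47 top centre [509.5 -80.8 360.6] x range [508. 511.] 4
T 70 top centre [541.3 -73.5  48.3] x range [528. 554.] 59
S 107 top centre [ 557.7 -126.4   49.6] x range [543. 572.] 61
S 90 top centre [541.4 -70.1  49.2] x range [527. 555.] 60
splitter plate S [[622.1, 168.4, 67.9], [632.6, 165.5, 70.4], [616.4, 172.4, 70.8]]
splitter plate T [[626.5, 166.2, 67.0], [631.6, 163.8, 70.1], [620.9, 167.9, 68.5]]
```

```bash
python3 -m handwheel '[[5.5,0,0,-3,0],[5.5,0,0,-6,0],[5.5,0,0,-8,0],[5.5,0,0,-8.5,0],[5.5,0,0,-8.5,0]]'
python3 -c "
from h import *
plan(465.4,222.1,286,159.4)"
```

```text
time: 16.4
eef_pos: [461.0, -126.3, 286.3]
ee_rot: [-3.141, 0.0, -2.881]
wrist_force: [-0.2, 0.2, -1.9]
finger_gap: 55.0
shift [-9.380e+00  3.355e+01  2.000e-02] turn [-1.00e-02  3.00e-02  3.55e+01] steps 7.0
```

```bash
python3 -m handwheel '[[5.5,-0.6,2,0,2],[5.5,-1.6,5.5,0,6],[5.5,-2.6,9,0,10],[5.5,-3.7,13,0,14],[5.5,-4.8,17,0,18],[5.5,-5.9,21,0,22],[5.5,-7,25,0,26],[5.5,-8,28.5,0,30],[5.5,-9,32,0,33.5],[5.5,-9.4,33.55,0,35.5]]'
python3 -m handwheel '[[5.5,0,0,0,0],[5.5,0,0,0,0],[5.5,0,0,0,0],[5.5,0,0,0,0]]'
cat > tips.py <<'E'
from h import *
import sys
tag=sys.argv[1]
s=env.read_state(); print(s['eef_pos'].round(1) if hasattr(s['eef_pos'],'round') else s['eef_pos'],np.degrees(s['ee_rot']).round(1))
for n in('top','scene'):
    im=snap(n,tag+n); hsv=cv2.cvtColor(im['color'],cv2.COLOR_RGB2HSV)
    k=cv2.inRange(hsv,(18,120,50),(36,255,255)); N,L,st,ce=cv2.connectedComponentsWithStats(k)
    for i in range(1,N):
        if 20<st[i,4]<300:
            v,u=np.where(L==i); ok=im['depth'][v,u]>0
            Z=np.array([world(im,a,b) for a,b in zip(u[ok],v[ok])]); m=np.median(Z,0)
            if not(480<m[0]<680 and 100<m[1]<300): continue
            top=Z[abs(Z[:,2]-np.percentile(Z[:,2],90))<5]
            print(n,len(Z),ce[i].round(),'top centre',top.mean(0).round(1),len(top))
E
python3 tips.py a; python3 -c "
from h import *
plan(465.4,222.1,214,159.4)"
```

```text
time: 17.4
eef_pos: [464.7, 224.7, 284.2]
ee_rot: [-3.141, -0.003, 2.782]
wrist_force: [0.1, -0.9, -2.2]
finger_gap: 54.9
time: 17.8
eef_pos: [465.7, 221.1, 286.0]
ee_rot: [-3.141, -0.001, 2.781]
wrist_force: [-0.3, 0.2, -0.4]
finger_gap: 55.3
[465.7 221.1 286. ] [-180.    -0.   159.3]
top 97 [205. 232.] top centre [561.7 216.9 132.4] 74
top 103 [232. 242.] top centre [542.  161.6 132.8] 86
scene 153 [399. 250.] top centre [541.5 165.2 133.3] 90
scene 150 [424. 267.] top centre [561.8 220.2 133.1] 91
scene 23 [368. 313.] top centre [648.  154.   57.7] 19
scene 25 [373. 317.] top centre [652.2 165.9  57.2] 21
shift [0.06 0.07 7.23] turn [-0.01 -0.   -0.07] steps 1.4
```

The tips are level, with their midpoint at (551.7, 190.9) and yaw −19.9°, so they need (72, −24) more to reach the splitter. I lower first, then go in.

```bash
python3 -m handwheel '[[5.5,0,0,2,0],[5.5,0,0,4.5,0],[5.5,0,0,6,0],[5.5,0,0,6.8,0],[5.5,0,0,7.1,0],[5.5,0,0,7.1,0],[5.5,0,0,7.1,0],[5.5,0,0,7.1,0]]'
python3 tips.py b; python3 -c "
from h import *
plan(538,197.2,215,159.6)"
```

```text
time: 18.7
eef_pos: [466.0, 222.2, 216.2]
ee_rot: [3.141, 0.001, 2.782]
wrist_force: [0.4, -0.8, -0.4]
finger_gap: 54.9
[466.  222.2 216.2] [1.799e+02 1.000e-01 1.594e+02]
top 85 [212. 237.] top centre [562.5 218.1  63.1] 66
top 87 [237. 246.] top centre [542.  163.3  63.4] 76
scene 141 [396. 276.] top centre [542.1 166.2  63.4] 85
scene 135 [419. 293.] top centre [562.3 221.3  63.3] 81
scene 23 [368. 313.] top centre [648. 154.  57.] 21
scene 24 [373. 317.] top centre [652.3 166.   56.9] 22
shift [-7.64  0.2   0.11] turn [ 0.04  0.06 -0.19] steps 1.5
```

```bash
python3 -m handwheel '[[5.5,-0.5,0.2,0.1,-0.2],[5.5,-1.5,0.2,0.1,-0.2],[5.5,-2.5,0.2,0.1,-0.2],[5.5,-3.5,0.2,0.1,-0.2],[5.5,-4.5,0.2,0.1,-0.2],[5.5,-5.5,0.2,0.1,-0.2],[5.5,-6.5,0.2,0.1,-0.2],[5.5,-7.3,0.2,0.1,-0.2],[5.5,-7.6,0.2,0.1,-0.2],[5.5,-7.6,0.2,0.1,-0.2]]'
python3 -m handwheel '[[5.5,0,0,0,0],[5.5,0,0,0,0],[5.5,0,0,0,0]]'
python3 tips.py c
python3 - <<'E'
from h import *
a=cv2.imread('pics/cscene.png')[250:370,320:480];b=cv2.imread('pics/ctop.png')[170:290,180:340]
cv2.imwrite('pics/cc.png',np.hstack([cv2.resize(i,(400,300),interpolation=cv2.INTER_CUBIC) for i in(a,b)]))
E
```

```text
time: 19.8
eef_pos: [537.8, 197.0, 214.3]
ee_rot: [-3.142, -0.0, 2.785]
wrist_force: [-0.6, 0.6, -0.4]
finger_gap: 55.1
time: 20.1
eef_pos: [537.1, 197.4, 214.4]
ee_rot: [-3.141, -0.0, 2.786]
wrist_force: [0.5, -0.1, -1.3]
finger_gap: 55.1
[537.1 197.4 214.4] [-180.    -0.   159.6]
top 58 [225. 204.] top centre [635.7 192.4  60.6] 51
top 69 [249. 215.] top centre [611.6 138.9  61.6] 61
scene 150 [369. 297.] top centre [613.3 141.6  61.5] 89
scene 147 [393. 316.] top centre [632.8 196.8  61.2] 89
scene 22 [368. 313.] top centre [648.  154.1  57.8] 18
scene 21 [373. 318.] top centre [652.9 165.8  57.1] 18
```

View pics/cc.png

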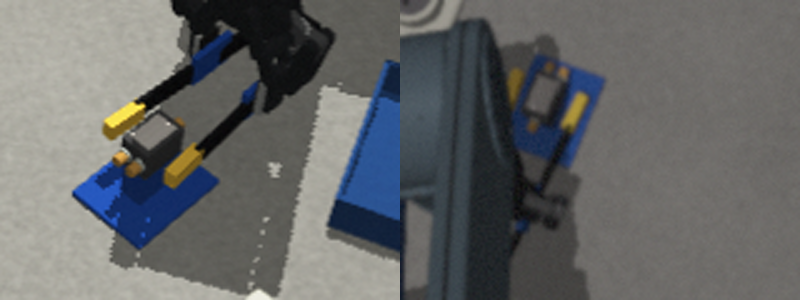

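The tips straddle the splitter evenly at left-crop (125,120)/(185,165). Their scene-view midpoint (623, 169) matches the splitter's (622, 168). I squeeze slowly.

```bash
python3 -m handwheel '[[5.3,0,0,0,0],[5.1,0,0,0,0],[4.9,0,0,0,0],[4.8,0,0,0,0],[4.7,0,0,0,0],[4.6,0,0,0,0],[4.5,0,0,0,0],[4.4,0,0,0,0],[4.3,0,0,0,0],[4.2,0,0,0,0]]'
python3 -m handwheel '[[4.1,0,0,0,0],[4.0,0,0,0,0],[3.8,0,0,0,0],[3.5,0,0,0,0],[3.5,0,0,0,0],[3.5,0,0,0,0],[3.5,0,0,0,0]]'
python3 tips.py d
```

```text
time: 21.2
eef_pos: [537.4, 197.3, 214.5]
ee_rot: [3.142, 0.0, 2.786]
wrist_force: [-0.9, -0.2, -0.3]
finger_gap: 43.9
time: 21.9
eef_pos: [537.4, 197.3, 214.4]
ee_rot: [3.142, -0.0, 2.786]
wrist_force: [-1.3, 0.8, 1.0]
finger_gap: 44.0
[537.4 197.3 214.4] [180.   -0.  159.6]
top 56 [229. 206.] top centre [629.3 184.4  59.6] 51
top 89 [244. 212.] top centre [617.2 150.   59.9] 75
scene 64 [371. 301.] top centre [617.6 149.4  59.5] 47
scene 156 [388. 313.] top centre [629.2 186.8  59.9] 98
scene 23 [368. 313.] top centre [647.9 154.2  57.6] 18
scene 25 [373. 317.] top centre [652.3 166.1  57.2] 23
```

Stopped at 44 mm, the width with the tips on the splitter, and the ports have not moved. Lifting slowly.

```bash
python3 -m handwheel '[[3.5,0,0,-0.2,0],[3.5,0,0,-0.7,0],[3.5,0,0,-1.5,0],[3.5,0,0,-2.5,0],[3.5,0,0,-3.8,0],[3.5,0,0,-5,0],[3.5,0,0,-6.2,0],[3.5,0,0,-7.4,0],[3.5,0,0,-8.6,0],[3.5,0,0,-9.6,0]]'
python3 -m handwheel '[[3.5,0,0,-1,0],[3.5,0,0,-1.6,0],[3.5,0,0,-2,0],[3.5,0,0,-2,0],[3.5,0,0,-2,0],[3.5,0,0,-2,0],[3.5,0,0,-2,0],[3.5,0,0,-2,0]]'
python3 tips.py e
python3 - <<'E'
from h import *
cv2.imwrite('pics/ee.png',cv2.resize(cv2.imread('pics/escene.png')[140:380,140:460],(800,600),interpolation=cv2.INTER_CUBIC))
E
```

```text
time: 23.0
eef_pos: [537.5, 197.3, 311.7]
ee_rot: [3.141, 0.001, 2.786]
wrist_force: [0.5, 0.8, -0.7]
finger_gap: 43.9
time: 23.8
eef_pos: [537.4, 197.2, 330.0]
ee_rot: [-3.141, -0.001, 2.786]
wrist_force: [-0.1, 0.4, -2.2]
finger_gap: 44.3
[537.4 197.2 330. ] [-180.    -0.   159.6]
top 71 [219. 193.] top centre [630.  184.5 174.5] 65
top 120 [237. 199.] top centre [617.1 149.8 174.4] 107
scene 67 [376. 257.] top centre [618.  149.5 175.2] 48
scene 189 [395. 270.] top centre [629.4 186.4 174.5] 116
scene 26 [372. 270.] top centre [648.4 154.1 173.3] 19
scene 27 [378. 274.] top centre [652.7 166.4 172.6] 20
```

View pics/ee.png

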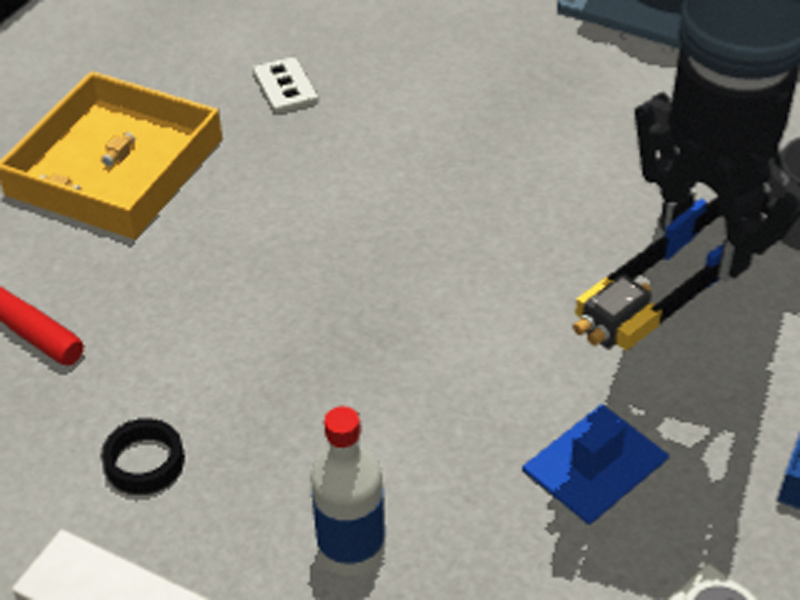

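The picture shows the splitter level in the tongs at (617,310), above the empty stand at (598,450). Its ports rose from z 57 to 173 mm, so the underside is at about 155 mm. Handing in.

```bash
python3 -c "
from h import *
print(np.abs(env.read_state()['joint_velocities']).max()); print(ticket.sign_off())"
```

```text
0.003164959339400729
the job is handed in; nothing more can be done
None
```

I put the coupler in the yellow tray and the jack in the blue tray, then lifted the splitter with the tongs. I handed the job in at about 24 s with the tongs still holding it.

**Last checks:**
- **Lift:** the splitter hangs level about 115 mm above its stand, with its underside at z ≈ 155 mm.
- **Grip:** the jaws hold the pads at 44 mm, which matches the tips being closed on the splitter. The arm was still.
- **Parts in trays:** the coupler was in its tray in the last picture. I last saw the jack in its tray before the tongs pick-up, because the final crop cuts that tray off.
- **Bystanders:** those in view had not been disturbed. I didn't measure their positions again.

**Disagreements:** the two cameras differed by 2 to 4 mm, so I used their average. The wrist read about 11 N upward while squeezing the tongs on the table, within limits, and it went away on lifting. Contact forces on the splitter can't be read here, so I judged them only from the jaw opening and the pictures.

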